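# Uncap the hand camera, draw it from its dock and aim it

## Robot

A 6-joint arm with a two-finger parallel gripper is mounted at the origin on the work surface. World frame = base frame: x ahead of the robot, y to its left, z up, the work surface at z = 0. Lengths are in m, angles in rad, forces in N, time in s.
With the tool pointing down it reaches from about 0.325 to 0.85 m from the base axis. Payload 15.5 kg.
Tool frame: the origin (TCP) lies on the mounting face of the last link; the fingertips stand 191 mm ahead of it and the grasp point (between the pads) lies 172 mm ahead of it; z points along the fingers, y is the line along which they close (so a half turn about z gives the same grasp; the last joint's range is limited). The gripper opens to 91 mm and grips with 3 to 60 N. Pads are 32 mm wide; open, the fingers measure 118 mm over their backs; the gripper's body (76 mm by 178 mm) begins 60 mm behind the grasp point.
Start: joints at [-1.343, 0.494, 1.345, -0, 1.302, -0.096], TCP at [0.199, -0.593, 0.405] pointing down, gripper open.
Joint ranges: [-2.91, 2.91], [-0.82, 2.16], [0.22, 2.67], [-1.22, 4.37], [0.12, 2.79], [-3.08, 3.08]. Speed limits (rad/s): [1.89, 1.89, 2.57, 3.01, 3.01, 3.01].

## Interface

Orientations are given as a unit quaternion [x, y, z, w].
In Python, from workcell import r, gripper_to, kin, optics, ticket gives the robot as it stands. The module is installed in compiled form; this text tells all that it offers. Calls block until the motion is done:
- r.reach(position, orientation): joint-space move of the TCP to a pose.
- r.movel(position, feed=0.15, attitude=None, contact_N=None): straight line of the TCP; attitude=None keeps the orientation; feed is the mean speed in m/s. With contact_N (N) it stops when the force on the tool has changed by that much, and returns True; else False.
- r.set_joints(angles): joint-space move.
- gripper_to(opening, f_grip=None): finger opening in m; f_grip is the grip in N (None keeps the last); returns when the fingers have stopped.
- r.sleep(seconds).
- kin.solve_ik(position, orientation): joint angles nearest the present ones, or None.
- r.get_obs(): the state.
- optics.get_image(name): name is "scene" or "top" or "wrist"; returns (picture, depth): 400x640x3 uint8, red, green, blue; 400x640 float32, m along the optical axis (not along the pixel's ray), 0 where there is no reading.
- optics.calibration(name): a dict with "K" (3x3 intrinsics, pixels), "rvec" (rotation vector, rad) and "tvec" (3), from world to camera coordinates, as OpenCV has them. Camera axes: x right, y down, z forward; pixel columns grow to the right and rows downward; lengths in m; the calibration is good to about 2 mm. A picture is of the moment at which its call begins: read the wrist's pose just before it. calibration takes no time and is no camera call; for the wrist camera it gives the pose at the moment of the call.
A pose or a line that the arm cannot do raises r.PlanningError and nothing moves.
- ticket.close_job(): hands the job in; it is judged then, once.
Trained networks look in the newest picture that a camera, given by its name, has taken for a name from the list of things; names that differ only in an ending like _2 or _b are one class to them, and where a whole thing is asked for, a point or a joint stands for the part that bears it (a point fixed in the world has none). Each returns a list of dicts, best first, with "p" (0 to 1); they miss things now and then, are a little off and sometimes report something else, mostly with a low value. They report only what shows in the picture. A call takes as long as a camera call. They do not tell look-alikes from the thing itself.
- optics.masks_of(camera, query): "region" (400x640 bool, what is visible of it) and "at" ([column, row] in pixels, amid what is visible of it).
- optics.mark_of(camera, query): "at" ([column, row] in pixels: a listed point, or the origin of a listed thing).
The state is a dict: "time_s": time; "joint_positions": joint angles; "dq": joint speeds; "effort": joint torques, N m; "tool_pos": TCP position; "ee_rot": TCP orientation; "wrist_force": force on the tool from outside, world axes, zero at the start; "wrist_torque": the same for the moment, N m; "grip_width": finger opening in m; "grasp_force": force on a finger pad.
Only numpy, scipy, OpenCV 4.12 (cv2) and the standard library are available. Lean on these libraries where they do the work, as an engineer would, in place of code of your own. Each camera call takes 0.05 s, during which the arm holds its last target. There are 200 camera calls.

## Task

At the snack table, lift the loose lens cap off the small stick camera that stands in its dock and set the cap gently into the shallow round dish, open side down as it came off, and let go of it. Then draw the camera out of the dock and finish while still holding it: raised still and clear of the dock, its middle at least 20 cm above the tabletop, tipped over so that its lens looks the same way as the little camera on the table tripod, which is already aimed up at the faces of guests across the table. Do not put it down, and leave the other things on the table where they stand.

Things in the scene. Friction and masses are not known exactly. Their poses are not given: they have to be found in the camera images.
- camera_center (a point): centre of the camera: a plain aluminium round stick, 40 mm across and 130 mm long, about 0.2 kg, two thin black bands, lens in its top end face. It starts upright in the dock, its foot 12 mm above the table. Own z axis runs from foot to lens; the centre is 65 mm from either end. Once uncapped, it can be gripped at any height above the dock; within 50 mm of the lens end it clears the body of a gripper that reaches down along it
- camera: the same camera; origin at the centre of its foot, z axis towards the lens
- cap_center (a point): centre of the lens cap: a black round cup, open below, 49 mm across outside, 33 mm tall, top 3 mm thick, 43 mm bore, about 30 g, slipped loosely over the lens end so that its top rests on it (cap top 145 mm above the table). z axis up when it sits so; centre 16.5 mm from top and lower edge. It comes off straight up, clear after 30 mm
- cap: the same cap; origin at the centre of its open lower edge
- dock_in (a point): centre of the socket floor of the dock, 12 mm above the table. The dock is a grey round pot fixed to the table, 80 mm across at its foot, 72 mm at its rim, rim 57 mm above the table; round socket 43 mm wide at the rim, 45 mm deep, open upward. Left or right of the middle at random
- dock: the same dock; origin at the centre of its underside on the table
- dish_in (a point): centre of the inner floor of the dish, 4 mm above the table. Dish: shallow round aluminium tray fixed to the table, 68 mm across, 62 mm inside, rim 12 mm above the table. On the other side from the dock
- guide: the tripod camera, fixed: aluminium barrel, 30 mm across and 90 mm long, fixed on a black three-legged stand near the far end of the work area, the whole 140 mm tall. Origin at the centre of its rear (lower) end, z axis along the barrel towards its lens: 60 degrees from upright (30 degrees above level), leaning towards the far side of the table, turned up to 30 degrees left or right of straight ahead. The hand camera is to point parallel to it, lens the same way
- cup_a_center (a point): bystander, loose, to be left alone: paper cup, 74 mm across the rim, 90 mm tall, with a thin wooden stick leaning out to 125 mm
- cup_b_center (a point): bystander, loose, to be left alone: paper cup, 74 mm across the rim, 90 mm tall
- cup_stack_center (a point): bystander, loose, to be left alone: stack of paper cups, 76 mm across, 126 mm tall (point 45 mm up)
- remote_center (a point): bystander, loose, to be left alone: black remote control lying flat, 150 x 42 x 18 mm
- tape_center (a point): bystander, loose, to be left alone: roll of tape lying flat, 90 mm across, 24 mm tall
- stapler_center (a point): bystander, loose, to be left alone: black stapler, 130 x 34 x 48 mm
- snack_bowl_center (a point): bystander, loose, to be left alone: steel bowl, 120 mm across, 50 mm tall
Mind the look-alikes: they are no part of the job. What is shaped like the dock but green or orange is not meant. Of the things that look like the part that bears dish_in, the smaller one is meant.

How it is judged:
By the outcome, as a careful person would: the job done as asked, in the order asked, and still so for the second after the job is handed in, while the arm keeps its last pose, push and grip.
It also fails if it takes over 51 s, if anything falls off the work surface, if the arm or the gripper's body presses on something with over 40 N, if the wrist force passes 120 N, or if a joint passes its speed limit or range.

## Working session

There is one attempt and no reset: what is moved stays moved. The work goes in short steps, each a Python script; the robot and the scene stay as the last script left them, time stands still between calls to the robot, and variables do not carry over. Pictures are saved under pics/ and viewed, at most 10 in all, crops included, and the job is handed in when it is done.

```bash
mkdir -p pics; cat > h.py <<'E'
import numpy as np, cv2
from workcell import r, gripper_to, kin, optics, ticket
from scipy.spatial.transform import Rotation as R
def cloud(name, depth, cal=None):
    c=cal or optics.calibration(name); K=np.array(c["K"]); Rm=cv2.Rodrigues(np.array(c["rvec"],float))[0]; t=np.array(c["tvec"]).ravel()
    v,u=np.mgrid[0:depth.shape[0],0:depth.shape[1]]
    P=np.stack([(u-K[0,2])/K[0,0]*depth,(v-K[1,2])/K[1,1]*depth,depth],-1)
    return (P-t)@Rm
E
python3 - <<'E'
from h import *
ims=[]
for n in ("scene","top"):
    im,d=optics.get_image(n); cv2.imwrite(f"pics/{n}.png",im[...,::-1]); np.save(n+"_d.npy",d); W=cloud(n,d)
    np.save(n+"_w.npy",W)
    for q in ("cap","camera","dock","dish_in","guide"):
        for m in optics.masks_of(n,q)[:4]:
            g=m["region"]&(d>0); P=W[g]
            print(n,q,round(m["p"],2),np.round(m["at"]),len(P),np.round(np.median(P,0),3) if len(P) else "",np.round(P.min(0),3) if len(P) else "",np.round(P.max(0),3) if len(P) else "")
print(r.get_obs()["time_s"])
E
```

```text
scene camera 0.44 [370. 189.] 157 [0.57  0.151 0.077] [0.545 0.14  0.024] [0.579 0.186 0.113]
scene camera 0.41 [251. 247.] 532 [ 0.538 -0.187  0.005] [ 0.497 -0.22  -0.005] [ 0.573 -0.153  0.016]
scene dock 0.86 [408. 175.] 835 [0.573 0.289 0.041] [ 0.502  0.254 -0.006] [0.609 0.365 0.062]
scene dock 0.79 [368. 200.] 534 [0.577 0.144 0.046] [ 0.502  0.123 -0.005] [0.597 0.195 0.061]
scene dock 0.71 [337. 152.] 693 [0.416 0.157 0.043] [ 0.371  0.122 -0.001] [0.445 0.195 0.064]
scene dock 0.65 [342. 249.] 406 [ 0.7   -0.006  0.123] [ 0.609 -0.022 -0.005] [0.74  0.044 0.146]
scene dish_in 0.94 [228. 215.] 772 [ 0.413 -0.202  0.006] [ 0.37  -0.246 -0.007] [ 0.46  -0.159  0.02 ]
scene dish_in 0.84 [250. 247.] 511 [ 0.538 -0.187  0.005] [ 0.505 -0.22  -0.003] [ 0.573 -0.153  0.016]
scene guide 0.61 [339. 246.] 350 [ 0.702 -0.007  0.125] [ 0.652 -0.022  0.093] [0.738 0.016 0.146]
top cap 0.68 [257. 195.] 359 [0.556 0.164 0.145] [0.533 0.142 0.002] [0.606 0.187 0.15 ]
top cap 0.2 [270. 210.] 413 [0.537 0.148 0.055] [ 0.517  0.127 -0.006] [0.586 0.196 0.062]
top camera 0.41 [473. 253.] 755 [ 0.438 -0.368  0.043] [ 0.391 -0.441 -0.   ] [ 0.482 -0.315  0.055]
top camera 0.15 [270. 208.] 499 [0.54  0.148 0.055] [ 0.517  0.127 -0.006] [0.604 0.213 0.147]
top dock 0.97 [214. 196.] 857 [0.57  0.298 0.048] [ 0.533  0.258 -0.005] [0.615 0.353 0.064]
top dock 0.96 [268. 210.] 502 [0.54  0.148 0.055] [ 0.517  0.127 -0.005] [0.604 0.213 0.147]
top dock 0.78 [265. 262.] 765 [0.405 0.163 0.054] [ 0.37   0.126 -0.005] [0.444 0.2   0.062]
top dish_in 0.68 [406. 261.] 917 [ 0.415 -0.198  0.005] [ 0.372 -0.241 -0.003] [ 0.457 -0.153  0.019]
top dish_in 0.61 [395. 216.] 479 [ 0.538 -0.182  0.004] [ 0.506 -0.214 -0.003] [ 0.57  -0.151  0.018]
top dish_in 0.51 [326. 232.] 940 [ 0.487 -0.002  0.018] [ 0.415 -0.026 -0.004] [0.566 0.022 0.025]
top guide 0.57 [329. 141.] 448 [0.694 0.001 0.12 ] [ 0.652 -0.018  0.002] [0.748 0.021 0.145]
0.6
```

View pics/scene.png

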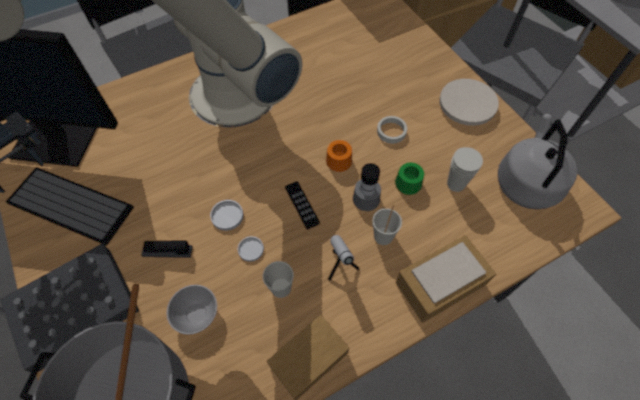

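View pics/top.png

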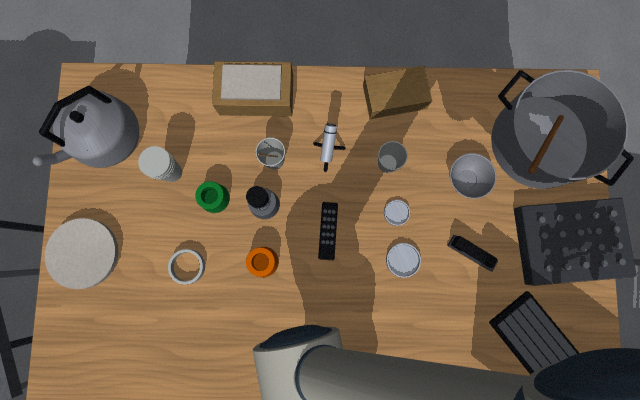

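The scene shows the grey dock with the capped camera at (370,185) and the small dish at (250,248). The tripod guide is at (342,250). In the top picture they are at (262,202), (396,212) and (328,148). The green and orange pots and the larger dish are decoys.

Next I take wrist views near the guide, dish and cap to refine the poses.

```bash
cat >> h.py <<'E'
from scipy.optimize import least_squares
DOWN=[1,0,0,0]
def circ(P,rad,c0):
    return least_squares(lambda c:np.hypot(P[:,0]-c[0],P[:,1]-c[1])-rad,c0,loss="soft_l1",f_scale=.002).x
def guide_fit(P):
    def res(p):
        d=np.array([np.cos(p[0])*np.sqrt(.75),np.sin(p[0])*np.sqrt(.75),.5]); 
        return np.linalg.norm(np.cross(P-np.array([p[1],p[2],.12]),d),axis=1)-.015
    best=min((least_squares(res,[y,*P.mean(0)[:2]],loss="soft_l1",f_scale=.002) for y in (-.5,-.25,0,.25,.5)),key=lambda s:s.cost)
    return np.degrees(best.x[0]),best.x[1:],np.median(abs(best.fun)),len(P)
def gpts(W):
    m=(W[...,0]>.62)&(W[...,0]<.77)&(abs(W[...,1])<.06)&(W[...,2]>.095)&(W[...,2]<.16); return W[m]
E
python3 - <<'E'
from h import *
for n in ("scene","top"): print(n,guide_fit(gpts(np.load(n+"_w.npy"))))
print(np.round(optics.calibration("wrist")["tvec"],3))
for i,p in enumerate([[.56,-.14,.42],[.58,.0,.42],[.52,.15,.42]]):
    r.reach(p,[np.sqrt(.5),np.sqrt(.5),0,0] if 0 else DOWN)
    cal=optics.calibration("wrist"); im,d=optics.get_image("wrist"); W=cloud("wrist",d,cal)
    cv2.imwrite(f"pics/w{i}.png",im[...,::-1]); np.save(f"w{i}.npy",W)
    print(i,np.round(r.get_obs()["joint_positions"],2), np.round(-cv2.Rodrigues(np.array(cal["rvec"],float))[0].T@np.array(cal["tvec"]).ravel(),3))
    g=gpts(W)
    if len(g)>100: print("guide",guide_fit(g))
    for nm,c0,zlo,zhi,rad in (("dish",[.538,-.184],.008,.02,.0325),("cap",[.556,.163],.14,.155,None),("dock",[.556,.163],.052,.062,None)):
        m=(W[...,2]>zlo)&(W[...,2]<zhi)&(np.hypot(W[...,0]-c0[0],W[...,1]-c0[1])<.045); P=W[m]
        if len(P)>40: print(nm,len(P),P.mean(0),(P.min(0)+P.max(0))/2,P.max(0)-P.min(0),circ(P,rad,c0) if rad else "")
print(r.get_obs()["time_s"])
E
python3 -c "
import cv2,numpy as np
cv2.imwrite('pics/w.png',cv2.resize(np.hstack([cv2.imread(f'pics/w{i}.png') for i in (0,1,2)])[:, :],(800,167)) )
a=[cv2.resize(cv2.imread(f'pics/w{i}.png'),(400,250)) for i in (0,1,2)];a.append(a[0]*0)
cv2.imwrite('pics/w.png',np.vstack([np.hstack(a[:2]),np.hstack(a[2:])]))"
```

```text
scene (np.float64(-8.118744859170695), array([ 0.71522282, -0.00555648]), np.float64(0.0008941124359882358), 375)
top (np.float64(-8.108149467086799), array([ 0.71643157, -0.00240476]), np.float64(0.0009927322975582815), 449)
[-0.625 -0.031  0.391]
0 [-0.35  0.41  1.45 -0.    1.28  1.22] [ 0.634 -0.141  0.4  ]
guide (np.float64(-8.108953094337735), array([ 0.71557318, -0.00191828]), np.float64(0.00042583053549768296), 3429)
dish 413 [ 0.53914961 -0.18320961  0.01186614] [ 0.53986479 -0.18261419  0.01132   ] [0.06655895 0.06626796 0.00638765] [ 0.53998607 -0.18263553]
dock 1823 [0.56023348 0.15408706 0.05691498] [0.5566866  0.16381001 0.05697743] [0.07126567 0.06934406 0.00994758] 
1 [-0.1   0.42  1.44 -0.    1.29  1.47] [0.654 0.    0.4  ]
guide (np.float64(-8.01645365261889), array([ 0.71589535, -0.00202064]), np.float64(0.0004234279865998501), 3876)
dish 476 [ 0.54005248 -0.18345432  0.0116432 ] [ 0.53969197 -0.18230444  0.01112755] [0.06784017 0.06789971 0.00622102] [ 0.54015293 -0.18213217]
cap 1749 [0.56332493 0.16457586 0.14510172] [0.56429817 0.16615024 0.1438886 ] [0.03325931 0.049204   0.00766032] 
dock 1555 [0.56365708 0.15576574 0.05704922] [0.55682188 0.16441123 0.05697265] [0.07101267 0.06936943 0.00984515] 
2 [ 0.17  0.36  1.53 -0.    1.25  1.74] [0.595 0.149 0.401]
guide (np.float64(-72.62511496066371), array([0.66557876, 0.00815292]), np.float64(0.002462527360180178), 1632)
dish 646 [ 0.54041978 -0.18288693  0.01142536] [ 0.53980767 -0.18197769  0.01157056] [0.0661035  0.06901598 0.00712725] [ 0.54008828 -0.18164963]
cap 2644 [0.55722504 0.16636956 0.14538404] [0.5569373  0.16635382 0.14388607] [0.04762207 0.04848675 0.00767697] 
dock 1073 [0.57380869 0.15931365 0.05722305] [0.56238392 0.16631076 0.05585159] [0.06089664 0.07092379 0.00728903] 
4.15
```

View pics/w.png

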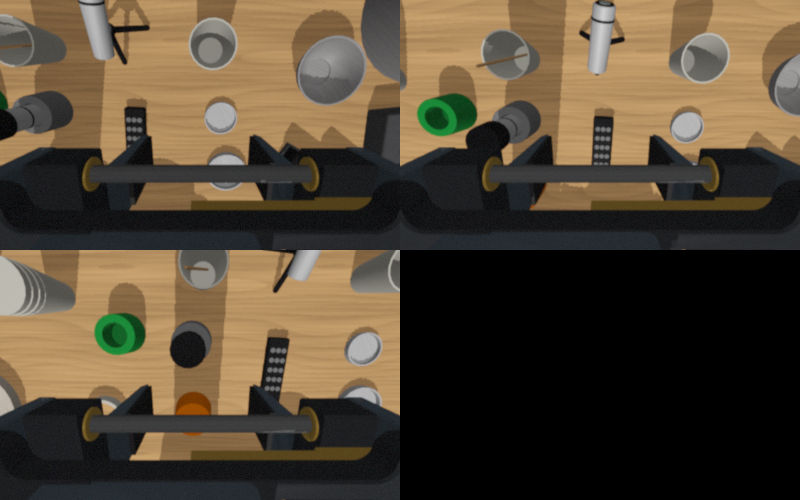

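Guide yaw is −8.1°, consistent across four views. The cap is at (0.557, 0.1655) and the dish at (0.540, −0.182). I grip the cap high so the fingertips stay above the dish rim.

```bash
python3 - <<'E'
from h import *
r.reach([.557,.1655,.40],DOWN)
print(r.movel([.557,.1655,.315],feed=.1,contact_N=8))
gripper_to(.0,f_grip=10); o=r.get_obs(); print(o["grip_width"],o["grasp_force"],o["tool_pos"])
r.movel([.557,.1655,.45],feed=.1)
o=r.get_obs(); print(o["grip_width"],o["grasp_force"])
q0=kin.solve_ik([.54,-.182,.40],DOWN); print(q0)
r.reach([.54,-.182,.40],DOWN)
r.movel([.54,-.182,.223],feed=.12)
print("contact",r.movel([.54,-.182,.203],feed=.02,contact_N=2), r.get_obs()["tool_pos"])
im,d=optics.get_image("wrist"); cv2.imwrite("pics/p0.png",im[...,::-1])
print(r.get_obs()["time_s"],r.get_obs()["grip_width"],r.get_obs()["wrist_force"])
im,d=optics.get_image("scene"); cv2.imwrite("pics/p1.png",cv2.resize(im[120:300,190:450,::-1],None,fx=3,fy=3))
E
```

```text
False
0.049443206125215945 10.000075633870438 [0.55700574 0.16552341 0.31501748]
0.04918981923283047 9.99994186218828
[-4.29861541e-01  4.20736004e-01  1.49051543e+00 -4.44089210e-16
  1.23034122e+00  1.14093479e+00]
contact True [ 0.539965   -0.18198988  0.20674049]
11.425 0.04927857080484514 [ 1.39276704 -0.46077226  1.7287165 ]
```

View pics/p1.png

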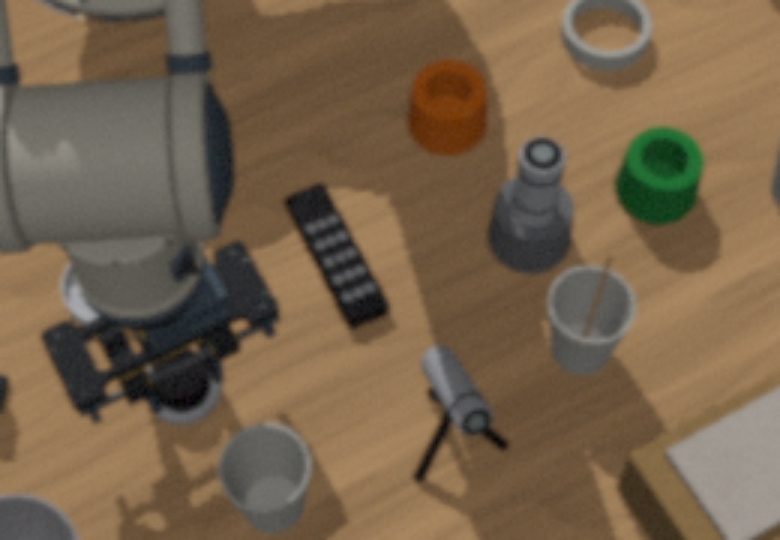

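The uncapped camera shows its lens at (543,152). The cap is seated in the dish at the expected height, so I release it and check the camera position and IK for a tilted grasp.

```bash
cat >> h.py <<'E'
def att(az,a):  # tool z = (sin a*(cos az,sin az), -cos a), tool y horizontal
    z=np.array([np.sin(a)*np.cos(az),np.sin(a)*np.sin(az),-np.cos(a)]); y=np.array([np.sin(az),-np.cos(az),0])
    y=y; x=np.cross(y,z); return R.from_matrix(np.c_[x,y,z]),z
E
python3 - <<'E'
from h import *
gripper_to(.091); r.movel([.54,-.182,.36],feed=.15)
cal=optics.calibration("wrist"); im,d=optics.get_image("wrist"); 
r.reach([.52,.14,.42],DOWN)
cal=optics.calibration("wrist"); im,d=optics.get_image("wrist"); W=cloud("wrist",d,cal)
cv2.imwrite("pics/q.png",im[...,::-1])
im,d=optics.get_image("top"); cv2.imwrite("pics/top2.png",im[...,::-1])
V=cloud("top",d); m=(np.hypot(V[...,0]-.54,V[...,1]+.182)<.04)&(V[...,2]>.025); P=V[m]; print("cap",len(P),P.mean(0),P.max(0)-P.min(0))
for lo,hi in ((.13,.15),(.07,.11)):
    m=(W[...,2]>lo)&(W[...,2]<hi)&(np.hypot(W[...,0]-.557,W[...,1]-.1655)<.03); P=W[m]
    if len(P)>30: print(len(P),(P.min(0)+P.max(0))/2,P.max(0)-P.min(0),circ(P,.02,[.557,.165]) )
az=np.radians(-8.1); C=np.array([.557,.1645,.108])
for ad in (30,40,50):
  for gz in (0,8,17,25):
    a=np.radians(ad); Rg,z=att(np.radians(gz),a); Rf,zf=att(az,a-np.pi/3)
    g=[kin.solve_ik(C+[0,0,h]-.172*z,Rg.as_quat()) for h in (.05,0,.25)]
    f=[kin.solve_ik(np.array(p)-.172*zf,Rf.as_quat()) for p in ([.5,.1,.38],[.55,.1,.38],[.5,.0,.38])]
    print(ad,gz,[x is not None for x in g+f], np.round(g[1],2) if g[1] is not None else "",np.round(f[0],2) if f[0] is not None else "")
print(r.get_obs()["time_s"])
E
python3 -c "
import cv2,numpy as np
cv2.imwrite('pics/q2.png',np.hstack([cv2.resize(cv2.imread('pics/q.png'),(400,250)),cv2.resize(cv2.imread('pics/top2.png')[90:290,200:520],(400,250))]))"
```

```text
cap 290 [ 0.53911353 -0.18143783  0.03643943] [0.04693163 0.04692332 0.01772959]
1738 [0.55687422 0.16634401 0.13805834] [0.03891818 0.03898562 0.01529302] [0.55036752 0.16466181]
114 [0.56505962 0.16127418 0.09039202] [0.02277724 0.02943179 0.03748107] [0.55630906 0.16660614]
30 0 [True, True, True, True, True, True] [ 0.26  0.51  2.01 -0.84  0.17  2.63] [0.03 0.49 1.07 0.1  2.1  1.76]
30 8 [True, False, True, True, True, True]  [0.03 0.49 1.07 0.1  2.1  1.76]
30 17 [True, True, True, True, True, True] [0.14 0.5  2.03 0.72 0.12 0.72] [0.03 0.49 1.07 0.1  2.1  1.76]
30 25 [True, True, True, True, True, True] [0.08 0.5  2.03 0.99 0.21 0.28] [0.03 0.49 1.07 0.1  2.1  1.76]
40 0 [True, True, True, True, True, True] [ 0.29  0.56  2.14  3.82  0.3  -2.  ] [0.04 0.4  1.16 0.07 1.93 1.76]
40 8 [False, True, True, True, True, True] [ 0.21  0.56  2.16  3.31  0.28 -1.68] [0.04 0.4  1.16 0.07 1.93 1.76]
40 17 [True, True, True, True, True, True] [ 0.12  0.56  2.17  2.75  0.3  -1.33] [0.04 0.4  1.16 0.07 1.93 1.76]
40 25 [True, True, True, True, True, True] [ 0.04  0.56  2.16  2.31  0.34 -1.09] [0.04 0.4  1.16 0.07 1.93 1.76]
50 0 [True, True, True, True, True, True] [ 0.33  0.67  2.26  3.54  0.67 -1.68] [0.06 0.3  1.27 0.03 1.74 1.77]
50 8 [True, True, True, True, True, True] [ 0.22  0.68  2.29  3.24  0.7  -1.59] [0.06 0.3  1.27 0.03 1.74 1.77]
50 17 [True, True, True, True, True, True] [ 0.1   0.68  2.3   2.91  0.72 -1.52] [0.06 0.3  1.27 0.03 1.74 1.77]
50 25 [True, True, True, True, True, True] [-0.01  0.68  2.29  2.62  0.72 -1.46] [0.06 0.3  1.27 0.03 1.74 1.77]
14.825
```

View pics/q2.png

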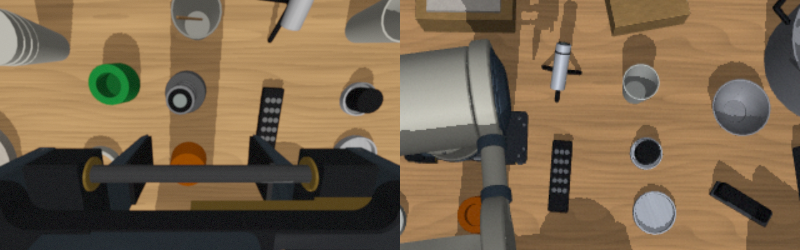

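The cap sits in the dish, at (360,97) in the wrist view and (647,152) in the top crop. The lens is at (182,97). Tilted grasps come near a wrist singularity, so I check near-vertical grasps that stay on the same branch.

```bash
python3 - <<'E'
from h import *
az=np.radians(-8.1); C=np.array([.557,.166,.108])
for ad in (0,8):
    a=np.radians(ad); Rg,z=att(az,a); Rf,zf=att(az,a-np.pi/3)
    for nm,Q,zz,pts in (("g",Rg,z,[C,C+[0,0,.06],C+[0,0,.25]]),("f",Rf,zf,[[.45,.1,.36],[.5,.14,.36],[.557,.166,.36],[.5,.05,.4]])):
        for p in pts:
            q=kin.solve_ik(np.array(p)-.172*zz,Q.as_quat()); print(ad,nm,p,None if q is None else np.round(q,2))
E
```

```text
0 g [0.557 0.166 0.108] [ 0.19  0.58  1.59 -0.    0.97  1.9 ]
0 g [0.557 0.166 0.168] [ 0.19  0.5   1.53 -0.    1.11  1.9 ]
0 g [0.557 0.166 0.358] [ 0.19  0.34  1.26 -0.    1.54  1.9 ]
0 f [0.45, 0.1, 0.36] [-0.    0.69  1.07  0.18  2.41  1.78]
0 f [0.5, 0.14, 0.36] [0.05 0.78 0.89 0.28 2.49 1.89]
0 f [0.557, 0.166, 0.36] [0.08 0.89 0.65 0.38 2.61 2.01]
0 f [0.5, 0.05, 0.4] [-0.06  0.74  0.86  0.13  2.58  1.72]
8 g [0.557 0.166 0.108] [ 0.21  0.54  1.7  -0.07  0.78  1.97]
8 g [0.557 0.166 0.168] [ 0.21  0.45  1.64 -0.06  0.92  1.96]
8 g [0.557 0.166 0.358] [ 0.21  0.27  1.36 -0.05  1.37  1.93]
8 f [0.45, 0.1, 0.36] [0.   0.62 1.1  0.16 2.31 1.77]
8 f [0.5, 0.14, 0.36] [0.06 0.71 0.93 0.23 2.39 1.86]
8 f [0.557, 0.166, 0.36] [0.08 0.82 0.7  0.3  2.49 1.95]
8 f [0.5, 0.05, 0.4] [-0.06  0.68  0.89  0.1   2.48  1.7 ]
```

```bash
cat >> h.py <<'E'
AZ=np.radians(-8.1)
def camaxis(names=("scene","top")):
    o=r.get_obs(); T=R.from_quat(o["ee_rot"]); g=np.array(o["tool_pos"])+.172*T.as_matrix()[:,2]; ax0=-T.as_matrix()[:,2]
    for n in names:
        im,d=optics.get_image(n); W=cloud(n,d); cv2.imwrite(f"pics/z_{n}_{o['time_s']:.1f}.png",im[...,::-1])
        s=(W-g)@ax0; rad=np.linalg.norm((W-g)-s[...,None]*ax0,axis=-1)
        P=W[(s<-.03)&(s>-.088)&(rad<.03)&(d>0)]
        if len(P)<40: print(n,"few",len(P)); continue
        f=lambda p:np.linalg.norm(np.cross(P-g-p[0]*T.as_matrix()[:,0]-p[1]*T.as_matrix()[:,1],(lambda u:u/np.linalg.norm(u))(ax0+p[2]*T.as_matrix()[:,0]+p[3]*T.as_matrix()[:,1])),axis=1)-.02
        S=least_squares(f,[0,0,0,0],loss="soft_l1",f_scale=.002); u=ax0+S.x[2]*T.as_matrix()[:,0]+S.x[3]*T.as_matrix()[:,1]; u/=np.linalg.norm(u)
        G=np.array([np.cos(AZ)*.75**.5,np.sin(AZ)*.75**.5,.5])
        print(n,len(P),"off",S.x.round(4),"axis",u.round(3),"err deg",np.degrees(np.arccos(u@G)).round(2),"res",np.median(abs(S.fun)).round(4))
E
python3 - <<'E'
from h import *
Rg,z=att(AZ,0); q=Rg.as_quat(); C=np.array([.557,.166,.108+.172])
r.reach(C+[0,0,.08],q)
print(r.movel(C,feed=.1,contact_N=8)); gripper_to(0,f_grip=30)
o=r.get_obs(); print(o["grip_width"],o["grasp_force"],o["wrist_force"])
print("stuck",r.movel(C+[0,0,.09],feed=.06,contact_N=15))
r.movel(C+[0,0,.25],feed=.15); print(r.get_obs()["grip_width"],r.get_obs()["wrist_force"])
Rf,zf=att(AZ,-np.pi/3); p=np.array([.48,.12,.37])-.172*zf
r.reach(p,Rf.as_quat()); o=r.get_obs(); print(o["joint_positions"],o["grip_width"],o["time_s"])
camaxis()
E
python3 -c "
import cv2,numpy as np,glob
a=[cv2.resize(cv2.imread(sorted(glob.glob(f'pics/z_{n}_*'))[-1]),(400,250)) for n in ('scene','top')]
cv2.imwrite('pics/f.png',np.hstack(a))"
```

```text
False
0.039200219841514505 29.98926274711266 [-0.54825526  0.24036443  0.15670019]
stuck False
0.039157118259594725 [ 0.26885088 -0.17631052 -2.75083699]
[0.02610294 0.73438195 0.95445002 0.23610589 2.47775735 1.84296619] 0.039630294389662556 20.8
scene few 0
top few 0
```

View pics/f.png

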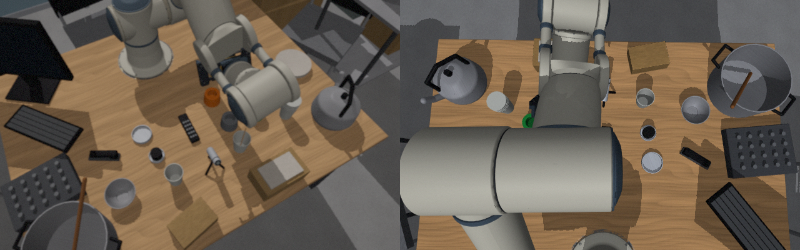

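The arm hides the held camera in both fixed views; dish, cup and guide are undisturbed. I check the grasp with the wrist camera.

```bash
python3 - <<'E'
from h import *
camaxis(("wrist",)); o=r.get_obs(); print(o["wrist_force"],o["grip_width"],o["time_s"])
im,d=optics.get_image("wrist"); cv2.imwrite("pics/wf.png",im[...,::-1])
E
```

```text
wrist 955 off [-0.0012  0.0003  0.0019  0.0019] axis [ 0.856 -0.123  0.501] err deg 0.12 res 0.0001
[ 0.46999847  0.12621158 -1.93094942] 0.03949558758064073 20.95
```

View pics/wf.png

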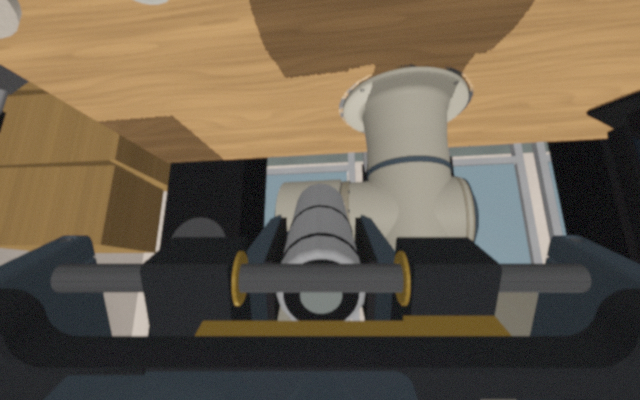

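The wrist view shows the camera held with its lens at (322,295) facing the gripper. Its axis is 0.12° off the guide's, so I hand in.

```bash
python3 - <<'E'
from h import *
r.sleep(.5); o=r.get_obs(); print(np.abs(o["dq"]).max(),o["grip_width"],o["time_s"]); print(ticket.close_job())
E
```

```text
0.0012003776476735004 0.039963248198339144 21.5
the job is handed in; nothing more can be done
None
```

The cap is in the small dish, open side down. The camera is held still with its middle about 35 cm above the table, its axis measured at 0.12° from the tripod camera's; the job was handed in at 21.5 s, verdict not shown.

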